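Load a board carrier into the sprung slide holder

TASK

Clip the flat board carrier into the slide holder on the desk: press its end against the sprung curved arm to draw the arm back, set the carrier right down flat on the stage with its other end under the lip of the fixed edge, and ease off until it bears on the fixed edge before letting go, so that the arm holds it without having snapped shut. Be gentle, and leave the two bottles and the sanding block where they are.

Things in the scene. Friction and masses are not known exactly. Their poses are not given: they have to be found in the camera images.
- slide: The board carrier (the slide): flat aluminium plate, 120 mm along its x, 50 along its y, 12 thick, a thin circuit board on top (to 17 mm above the underside, none beyond 42 mm from the middle); 0.10 to 0.21 kg. Starts flat on the desk. Origin: centre of its underside, z up. Either way round is the same. Pinch it across the 50 mm width.
- holder: Slide holder, fixed to the desk. Origin: on the desk under the middle; x runs along the stage from the fixed edge (-x end) to the sprung arm (+x end), z up. Stage: flat aluminium bar, x -110 to 110 mm, y -20 to 20 (fingers pass beside it), top 12 mm above the desk. Carrier home: along x, middle at y = 0 and x = -14 to 10 as the fixed edge stands. The arm's lug: x 62 to 98, y down to -83.
- edge_slot (a point): Point on the stage top at holder x = -60 mm, y = 0: under the fixed edge. The edge is a dark steel bar 60 mm wide across the stage, top 33 mm (screw 36) above the desk: a wall facing +x, with a lip 5 mm out over it; the open slot under the lip is from 12 to 28 mm height. Its wall is clamped anywhere from x = -74 to -50: not reported, to be felt or seen. It holds still in use.
- clip_arm (a joint): Angle of the sprung curved steel arm on its upright pivot (holder x 78, y -62 mm). 0 = at rest; grows as the nose is drawn back towards +x; stop at 0.65. A spring always pushes it to 0 (let go well short of home, it snaps): 4.5 N at the nose at rest, 7.5 at the stop. Nose face towards the carrier: x = 42 mm at 0, 48 at 0.1, 61 at 0.3, 74 at 0.5, 84 at 0.65.
- clip_nose (a point): Axis of the arm's nose, 38 mm above the desk: an upright round steel post, 14 mm in diameter, from 14 to 52 mm above the desk, at holder y = -3 to 4 mm. The arm itself is a bent round bar at 21 to 31 mm height with a thumb tail beyond the nose; above 52 mm all is clear. Its grip can hold a carrier a few mm off the stage, so bring the carrier right down before or after letting go.
- bottle_tall: White squeeze bottle with a black collar, 41 mm in diameter, 144 mm tall, standing behind the holder; origin at the centre of its underside. Leave alone.
- bottle_small: Small paint bottle with a white cap, 31 mm in diameter, 66 mm tall, standing behind the carrier; origin at the centre of its underside. Leave alone.
- sander: Brown sanding block, 28 x 66 x 18 mm, lying behind the work; origin at the centre of its underside. Leave alone.

How it is judged:
On the way:
1. the arm is drawn back (value of joint clip_arm above 0.05 rad), for 0.2 s.
At the end, for the whole second after the job is handed in: The carrier lies flat on the stage (2.5 mm, 0.03 rad), along it (0.05 rad), within 8 mm of its middle line and -17 to 13 mm along it, at rest; the arm stands drawn back between 0.03 and 0.5 with its nose bearing on the carrier's end (so the other end is home against the fixed edge) (x of slide in the frame of holder between -0.017 and 0.013 m and y of slide in the frame of holder between -0.008 and 0.008 m and z of slide in the frame of holder between 0.009 and 0.0145 m and angle between the x axis of slide and the x axis of holder, either way round below 0.05 rad and angle between slide's own z axis and vertical below 0.03 rad and horizontal distance between clip_nose and slide below 0.0705 m and value of joint clip_arm between 0.03 and 0.5 rad and linear speed of slide below 0.01 m/s); the robot touches nothing.
It fails at once if the arm snaps shut (springs back faster than 2 rad/s) (velocity of joint clip_arm below -2 rad/s).
It fails at once if the carrier is pressed on the holder with more than 60 N (contact force between slide and holder above 60 N).
It fails at once if the squeeze bottle is moved more than 20 mm (distance of bottle_tall from where it was at the start of the episode above 0.02 m).
It fails at once if the paint bottle is moved more than 20 mm (distance of bottle_small from where it was at the start of the episode above 0.02 m).
It fails at once if the sanding block is moved more than 20 mm (distance of sander from where it was at the start of the episode above 0.02 m).
It also fails if it takes over 69 s, if anything falls off the work surface, if the arm or the gripper's body presses on something with over 40 N, if the wrist force passes 120 N, or if a joint passes its speed limit or range.

ROBOT

A 7-joint arm with a two-finger parallel gripper is mounted at the origin on a cart in front of the work surface, level with it; the furniture and walls round the work are solid. World frame = base frame: x ahead of the robot, y to its left, z up, the work surface at z = 0. Lengths are in m, angles in rad, forces in N, time in s.
With the tool pointing down it reaches from about 0.425 to 1.025 m from the base axis. Payload 3.6 kg.
Tool frame: the origin (TCP) lies between the finger pads; the fingertips stand 8 mm ahead of it and the grasp point (between the pads) lies 11 mm behind it (arm.finger_overhang is the distance from the TCP to the fingertips, in m); z points along the fingers, y is the line along which they close (so a half turn about z gives the same grasp; the last joint's range is limited). The gripper opens to 85 mm and grips with 20 to 120 N. Pads are 22 mm wide; open, the fingers measure 114 mm over their backs; the gripper's body (76 mm by 85 mm) begins 54 mm behind the grasp point. The pads swing forward as they close: fully open they stand 13 mm farther back than shut.
Start: joints at [-1.371, 0.591, 0.048, 1.609, -0.033, 0.943, -0.034], TCP at [0.21, 0.694, 0.239] pointing down, gripper open.
Joint ranges: [-2.69, 2.69], [-0.47, 2.24], [-1.27, 1.36], [0.19, 2.51], [-1.53, 4.68], [0.08, 2.07], [-3.09, 3.09]. Speed limits (rad/s): [2.57, 2.57, 3.14, 3.14, 3.14, 3.14, 3.14].

INTERFACE

Orientations are given as a unit quaternion [w, x, y, z].
In Python, from plant import arm, camrig, order gives the robot as it stands (arm), with the cameras (camrig) and the job (order).
- The arm moves only by the tool shift_gripper, called after "Request:" in YAML: its name, and indented under it one key for each argument. Schema: {"type":"object","properties":{"deltas":{"type":"array","items":{"type":"object","properties":{"xyz":{"type":"array","items":{"type":"number"},"minItems":3,"maxItems":3},"rot":{"type":"array","items":{"type":"number"},"minItems":3,"maxItems":3}},"additionalProperties":false},"minItems":1,"maxItems":8},"jaw":{"type":"number"},"grip_n":{"type":"number"},"only":{"type":"string"},"quiet":{"type":"boolean"},"lines":{"type":"string"}},"required":["deltas"],"additionalProperties":false}. deltas is a list of rows, 1 to 8 of them, each an object with the fields xyz (a list: dx, dy, dz in a scale on which 1.0 is 750 mm), rot (a list: a rotation vector rx, ry, rz in normalised numbers (1 is 4 rad)); a field left out counts as zero; each row is the pose to reach, as a shift and turn from the pose commanded when the call began, along the tool's axes at that moment; what a row does not reach only later rows make up. A row lasts 1/10 s, in which the tool goes at most 0.05 m and 0.15 rad, less where a joint would pass 70% of its speed; a pose out of reach is approached as far as the arm can. jaw is the finger opening in m, set as the call begins (left out keeps the last). The fingers move at their own pace and stop on an object; grip_n is the grip in N (left out, the last holds). Time passes only in rows, so rows that do not move let the fingers close. The tool returns the time, the measured TCP pose, the force, the opening and the grip force at its end. only (a regular expression) keeps the lines of the reply that match it, lines (a string "A,B") keeps lines A to B, and quiet returns only ok. A shift or turn number past 1, either way, is cut back to 1. Input that does not fit is refused with a message, and nothing moves.
- arm.sense(): the state, without advancing time (a new reading comes with each control period).
- camrig.snapshot(name): name is "side" or "top"; returns the picture (400x640x3 uint8, red, green, blue); there is no depth.
- camrig.camera_info(name): a dict with "fx", "fy", "cx", "cy" (pixels), "view" (4x4, takes a point from world to camera coordinates). Camera axes: x right, y down, z forward; pixel columns grow to the right and rows downward; lengths in m; the calibration is good to about 2 mm. A picture is of the moment at which its call begins. camera_info takes no time and is no camera call.
- order.sign_off(): hands the job in; it is judged then, once.
The state is a dict: "t": time; "joint_positions": joint angles; "qd": joint speeds; "tau": joint torques, N m; "eef_pos": TCP position; "ee_rot": TCP orientation; "force": force on the tool from outside, world axes, zero at the start; "wrist_torque": the same for the moment, N m; "finger_gap": finger opening in m; "finger_force": force on a finger pad.
Only numpy, scipy, OpenCV 4.12 (cv2) and the standard library are available. Lean on these libraries where they do the work, as an engineer would, in place of code of your own. Each camera call takes 0.05 s, during which the arm holds its last target. There are 200 camera calls.

## Working session

There is one attempt and no reset: what is moved stays moved. The work goes in short steps, Python scripts to look and compute and a tool call to move; the robot and the scene stay as the last step left them, time stands still between calls to the robot, and variables do not carry over. Pictures are saved under pics/ and viewed, at most 10 in all, crops included, and the job is handed in when it is done.

```bash
ls; mkdir -p pics
```

Run:
```python
from plant import arm, camrig, order
import cv2,numpy as np
for n in("side","top"):
    cv2.imwrite(f"pics/{n}0.png",camrig.snapshot(n)[:,:,::-1]); c=camrig.camera_info(n); print(n,c)
s=arm.sense();print({k:np.round(v,3) for k,v in s.items()})
```

```text
pics
plant.py
side {'fx': 407.4879083075594, 'fy': 407.4879083075594, 'cx': 319.06667494155516, 'cy': 204.5135819827344, 'view': array([[-0.97208637, -0.23446949, -0.0084936 ,  0.53744272],
       [-0.10792611,  0.47900777, -0.87115068,  0.11177803],
       [ 0.20832675, -0.84591703, -0.4909423 ,  0.86176603],
       [ 0.        ,  0.        ,  0.        ,  1.        ]])}
top {'fx': 509.8335840759529, 'fy': 509.8335840759529, 'cx': 321.9355829872493, 'cy': 191.27496501254973, 'view': array([[ 0.02667985, -0.99963224,  0.00485397, -0.02037188],
       [-0.99621874, -0.02698974, -0.08258198,  0.56388008],
       [ 0.08268262, -0.00263234, -0.99657245,  1.08573133],
       [ 0.        ,  0.        ,  0.        ,  1.        ]])}
{'t': np.float64(0.1), 'joint_positions': array([-1.371,  0.592,  0.048,  1.61 , -0.033,  0.943, -0.034]), 'qd': array([-0.002, -0.004,  0.   , -0.005,  0.001,  0.   , -0.002]), 'tau': array([ 5.0000e-03, -5.4999e+01,  1.5530e+00, -1.9883e+01,  1.0000e-02,
        4.0000e-03,  0.0000e+00]), 'eef_pos': array([0.21 , 0.693, 0.238]), 'ee_rot': array([-0.   ,  0.146,  0.989, -0.001]), 'force': array([ 0.494, -0.203, -0.542]), 'wrist_torque': array([ 0.036, -0.037,  0.003]), 'finger_force': np.float64(0.0), 'finger_gap': np.float64(0.085)}
```

View pics/top0.png

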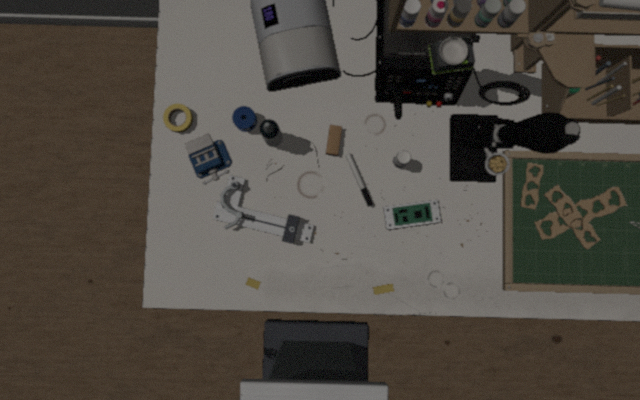

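View pics/side0.png

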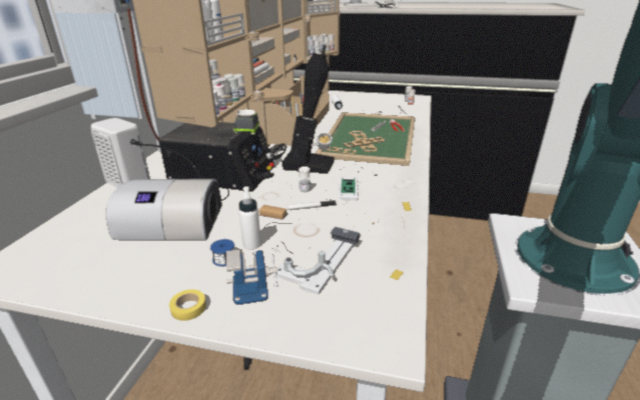

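The top view has the holder at about (262,222), with the dark fixed edge at (296,229) and the sprung arm at (233,200). The carrier is at (412,215), the small bottle at (403,159), the tall bottle at (270,130) and the sander at (335,140). I'll enlarge the work area next.

Create h.py:
```python
import numpy as np,cv2
from plant import arm, camrig, order
def ray(n,uv):
    c=camrig.camera_info(n);V=c["view"];R=V[:3,:3];o=-R.T@V[:3,3]
    uv=np.atleast_2d(uv).astype(float)
    d=np.c_[(uv[:,0]-c["cx"])/c["fx"],(uv[:,1]-c["cy"])/c["fy"],np.ones(len(uv))]@R
    return o,d
def onz(n,uv,z):
    o,d=ray(n,uv);return (o+d*((z-o[2])/d[:,2])[:,None])[:,:2]
def proj(n,p):
    c=camrig.camera_info(n);V=c["view"];q=np.atleast_2d(p)@V[:3,:3].T+V[:3,3]
    return np.c_[q[:,0]/q[:,2]*c["fx"]+c["cx"],q[:,1]/q[:,2]*c["fy"]+c["cy"]]
```

Run:
```python
import cv2,numpy as np
a=cv2.imread("pics/top0.png")
f=lambda x0,y0,w,h,k:cv2.convertScaleAbs(cv2.resize(a[y0:y0+h,x0:x0+w],None,fx=k,fy=k,interpolation=cv2.INTER_CUBIC),alpha=1.5)
A=f(205,170,125,80,6);B=f(375,190,75,45,4)
o=np.zeros((600,750,3),np.uint8);o[:480]=A;o[480:600,:300]=f(375,195,75,30,4)
cv2.imwrite("pics/c1.png",o)
b=cv2.imread("pics/side0.png");cv2.imwrite("pics/c2.png",cv2.resize(b[165:300,270:370],None,fx=4.4,fy=4.4,interpolation=cv2.INTER_CUBIC))
```

```text
(no output)
```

View pics/c1.png

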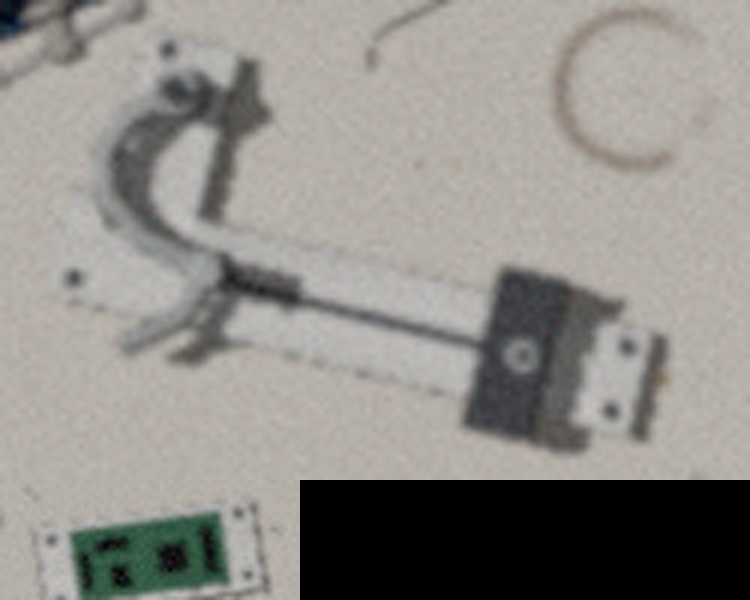

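View pics/c2.png

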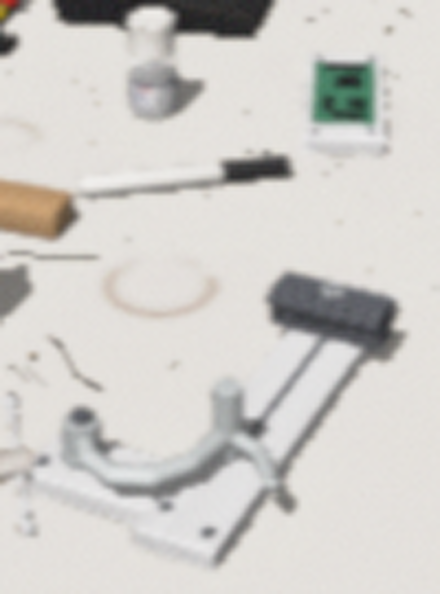

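The crops show the fixed edge bar clearly, at crop corners (503,268), (572,290), (533,443) and (465,425). The stage groove runs from (300,298) to (480,345), the end screws are at (628,347) and (612,411), and the nose top is near (210,272) with the arm at rest. Next I'll turn these into positions.

Run:
```python
from h import *
a=cv2.imread("pics/top0.png");b=cv2.imread("pics/side0.png")
C=lambda p:np.array(p,float)/6+[205,170]-0.42
S=lambda p:np.array(p,float)/4.4+[270,165]-0.39
g=onz("top",C([(300,298),(480,345),(628,347),(612,411)]),.012)
mid=(g[2]+g[3])/2
x=g[0]-mid;th=np.arctan2(x[1],x[0]);print("theta groove",th, np.arctan2(*(g[0]-g[1])[::-1]))
# edge bar
gray=cv2.cvtColor(a,cv2.COLOR_BGR2GRAY).astype(int)
k=np.array(C([(503,268),(572,290),(533,443),(465,425)]));e=onz("top",k,.033);print("edge",e,np.linalg.norm(e-np.roll(e,1,0),axis=1),e.mean(0))
eL=e[0]-e[3];print("edge th",np.arctan2(*eL[::-1])+np.pi/2)
X=np.array([np.cos(th),np.sin(th)]);Y=np.array([-X[1],X[0]])
# origin estimates
nose=onz("top",C([(210,268)]),.052)[0]
# nose triangulate: top in side crop (228,383)
o1,d1=ray("top",C((210,268)));o2,d2=ray("side",S((228,386)))
A=np.c_[d1[0],-d2[0]];t=np.linalg.lstsq(A,o2-o1,rcond=None)[0];print("nose tri",o1+d1[0]*t[0],o2+d2[0]*t[1],nose)
piv=onz("top",C([(180,88)]),.04)[0]
end=onz("top",C([(648,385)]),.012)[0]
for n,p,q in(("nose",nose,(49,0)),("piv",piv,(78,-62)),("end",end,(-110,0))):
    print(n,"origin:",p-X*q[0]/1000-Y*q[1]/1000)
c0=(mid);print("mid screws",c0,"along-line offset of nose",(nose-mid)@X,(nose-mid)@Y,"piv",(piv-mid)@X,(piv-mid)@Y,"end",(end-mid)@X,"edge ctr",(e.mean(0)-mid)@X,(e.mean(0)-mid)@Y,"lip",((e[0]+e[3])/2-mid)@X)
# slide pcb
hsv=cv2.cvtColor(a,cv2.COLOR_BGR2HSV)
m=cv2.inRange(hsv,(45,60,20),(95,255,255));m[:, :375]=0;m[:,450:]=0;m[:190]=0;m[240:]=0
m=cv2.morphologyEx(m,cv2.MORPH_CLOSE,np.ones((7,7)))
pts=cv2.findNonZero(m)[:,0];p=onz("top",pts,.0165);r=cv2.minAreaRect((p*1000).astype(np.float32));print("pcb",r)
# white bits: holes of plate
H=np.array([(52,541),(60,598),(238,513),(249,576)],float);H[:,1]-=480;H=H/4+[375,195]-.38
h=onz("top",H,.012);print("holes",h,h.mean(0));d=(h[2]+h[3]-h[0]-h[1])/2;print("slide th",np.arctan2(*d[::-1]))
bt=onz("top",[(403,156)],.066);print("small",bt)
```

```text
theta groove 1.3505458080935395 1.3430100476755522
edge [[0.51198591 0.06547011]
 [0.5047839  0.04054657]
 [0.44997144 0.05278708]
 [0.4557078  0.07720929]] [0.05748943 0.02594324 0.05616258 0.02508685] [0.48061226 0.05900327]
edge th 1.3651527390342348
nose tri [0.50861578 0.16762228 0.04958734] [0.50729468 0.16736808 0.04950312] [0.50853508 0.16724239]
nose origin: [0.49782985 0.11942609]
piv origin: [0.49534081 0.11983776]
end origin: [0.49566562 0.12003583]
mid screws [0.47354634 0.02293421] along-line offset of nose 0.1484662242745077 -0.0026159106178969896 piv 0.17732415028792148 -0.062097059969528766 end -0.010411595805945069 edge ctr 0.036741448213663166 0.000984923870177505 lip 0.049486546430983026
pcb ((520.485107421875, -202.9622039794922), (36.83119583129883, 80.12064361572266), 9.353126525878906)
holes [[ 0.528172   -0.15029412]
 [ 0.49710687 -0.15517055]
 [ 0.54629841 -0.25219065]
 [ 0.51190327 -0.25851233]] [ 0.52087013 -0.20404191]
slide th -1.411738810877694
small [[ 0.63979894 -0.1737046 ]]
```

Create go.py:
```python
# usage: go.py x y z yaw_of_tool_y : shift and turn in tool axes from the measured pose
import sys
from h import *
from scipy.spatial.transform import Rotation as Ro
s=arm.sense();q=s["ee_rot"];R=Ro.from_quat([q[1],q[2],q[3],q[0]])
x,y,z,w=map(float,sys.argv[1:5])
yt=np.array([np.cos(w),np.sin(w),0]);zt=np.array([0,0,-1.]);T=Ro.from_matrix(np.c_[np.cross(yt,zt),yt,zt])
d=R.inv().apply(np.array([x,y,z])-s["eef_pos"])
print("shift",np.round(d,4),"rot",np.round((R.inv()*T).as_rotvec(),4),"t",round(float(s["t"]),2),"F",np.round(s["force"],2),"q7",s["joint_positions"][6])
```

```bash
python3 go.py .5 .43 .24 0.161
```

```text
shift [-0.3541 -0.168  -0.0014] rot [-0.0018  0.0012  1.1161] t 0.1 F [ 0.49 -0.2  -0.54] q7 -0.03367697529042396
```

The manual's scale: shifts go in shares of 750 mm and turns go in shares of 4 rad. Converting my numbers, -0.354 m / 0.75 = -0.472, -0.31 m / 0.75 = -0.4133, 1.116 rad / 4 = 0.279.

Request:
shift_gripper:
  deltas:
    - {"xyz":[-0.0587,-0.028,0],"rot":[0,0,0.035]}
    - {"xyz":[-0.1173,-0.056,0],"rot":[0,0,0.07]}
    - {"xyz":[-0.176,-0.084,0],"rot":[0,0,0.105]}
    - {"xyz":[-0.236,-0.112,0],"rot":[0,0,0.14]}
    - {"xyz":[-0.2947,-0.14,0],"rot":[0,0,0.175]}
    - {"xyz":[-0.3533,-0.168,0],"rot":[0,0,0.21]}
    - {"xyz":[-0.4133,-0.196,0],"rot":[0,0,0.245]}
    - {"xyz":[-0.472,-0.224,0],"rot":[0,0,0.279]}

```text
t: 0.9
eef_pos: [0.5011, 0.429, 0.239]
ee_rot: [-0.0, 0.65, 0.76, -0.0]
force: [1.9, 0.4, -0.1]
finger_gap: 0.0854
finger_force: 0.0
```

```bash
python3 go.py .55 .1 .22 0.161
```

```text
shift [-0.3326 -0.0026  0.0191] rot [-0.0005  0.0002 -0.0055] t 0.9 F [ 1.91  0.4  -0.05] q7 -0.3997220115388347
```

To row units: -0.333 m / 0.75 = -0.444, -0.315 m / 0.75 = -0.42.

Request:
shift_gripper:
  deltas:
    - {"xyz":[-0.06,0,0]}
    - {"xyz":[-0.12,0,0]}
    - {"xyz":[-0.18,0,0.0067]}
    - {"xyz":[-0.24,0,0.0133]}
    - {"xyz":[-0.3,0,0.02]}
    - {"xyz":[-0.36,0,0.024]}
    - {"xyz":[-0.42,0,0.024]}
    - {"xyz":[-0.444,-0.004,0.0253]}

```text
t: 1.7
eef_pos: [0.551, 0.0955, 0.2204]
ee_rot: [0.001, 0.651, 0.759, -0.001]
force: [-0.4, -0.6, -0.0]
finger_gap: 0.0855
finger_force: 0.0
```

```bash
python3 go.py .5207 -.2035 .06 0.161
```

```text
shift [-0.2903 -0.0759  0.1612] rot [ 0.0001  0.0028 -0.0069] t 1.7 F [-0.43 -0.63 -0.03] q7 0.1365334684862363
```

To row units: -0.29 m / 0.75 = -0.3867, -0.06 m / 0.75 = -0.08.

Request:
shift_gripper:
  deltas:
    - {"xyz":[-0.06,-0.016,0.0267]}
    - {"xyz":[-0.12,-0.032,0.0533]}
    - {"xyz":[-0.18,-0.048,0.08]}
    - {"xyz":[-0.24,-0.064,0.1067]}
    - {"xyz":[-0.2933,-0.08,0.1333]}
    - {"xyz":[-0.3467,-0.0933,0.1733]}
    - {"xyz":[-0.3867,-0.1013,0.2133]}
    - {"xyz":[-0.3867,-0.1013,0.2147]}

```text
t: 2.5
eef_pos: [0.5186, -0.203, 0.0562]
ee_rot: [-0.001, 0.651, 0.759, -0.003]
force: [0.1, -0.3, -0.1]
finger_gap: 0.0854
finger_force: 0.0
```

```bash
python3 go.py .5207 -.2035 .012 0.161
```

```text
shift [-0.0007  0.0022  0.0442] rot [-0.0057  0.0013 -0.0092] t 2.5 F [ 0.12 -0.29 -0.13] q7 0.766515096784802
```

Run:
```python
from h import *
b=camrig.snapshot("side")[:,:,::-1];a=camrig.snapshot("top")[:,:,::-1]
cv2.imwrite("pics/top1.png",a)
u,v=proj("side",[.52,-.2,.02])[0].astype(int);print(u,v)
A=cv2.resize(b[v-50:v+40,u-45:u+45],None,fx=4.4,fy=4.4,interpolation=cv2.INTER_CUBIC)
u,v=proj("top",[.52,-.2,.02])[0].astype(int);print(u,v)
B=cv2.resize(a[v-45:v+45,u-45:u+45],None,fx=4.4,fy=4.4,interpolation=cv2.INTER_CUBIC)
cv2.imwrite("pics/c3.png",np.hstack([A,cv2.convertScaleAbs(B,alpha=1.5)]))
```

```text
347 183
410 214
```

View pics/c3.png

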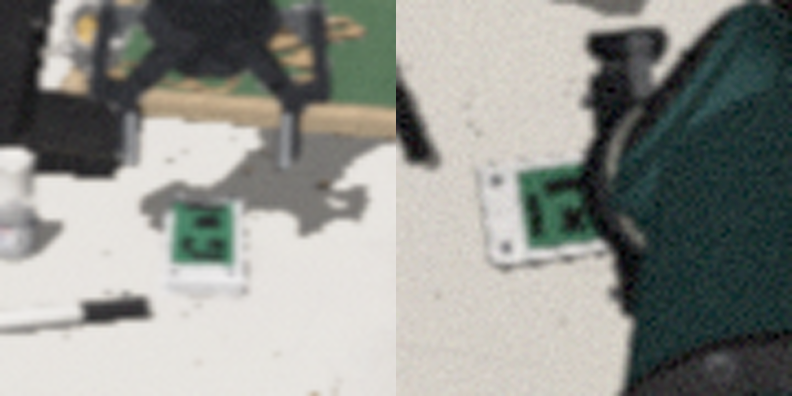

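The open fingers straddle the carrier, with pads at crop (130,150) and (287,150) around the board at (205,235). Time to descend.

To row units: 0.043 m / 0.75 = 0.0573, 0.042 m / 0.75 = 0.056, -0.009 rad / 4 = -0.0023.

Request:
shift_gripper:
  deltas:
    - {"xyz":[0,0.0027,0.0267],"rot":[0,0,-0.0023]}
    - {"xyz":[-0.0013,0.0027,0.0467],"rot":[0,0,-0.0023]}
    - {"xyz":[-0.0013,0.0027,0.056],"rot":[0,0,-0.0023]}
    - {"xyz":[-0.0013,0.0027,0.0573],"rot":[0,0,-0.0023]}
    - {"xyz":[-0.0013,0.0027,0.0573],"rot":[0,0,-0.0023]}

```text
t: 3.1
eef_pos: [0.5243, -0.1972, 0.0165]
ee_rot: [0.0, 0.644, 0.765, 0.0]
force: [0.6, 0.6, -0.2]
finger_gap: 0.0851
finger_force: 0.0
```

```bash
python3 go.py .5207 -.2035 .008 0.161
```

```text
shift [-0.0056 -0.0046  0.0085] rot [ 0.0001 -0.0001  0.0098] t 3.1 F [ 0.63  0.61 -0.19] q7 0.7909357830614814
```

To row units: 0.0085 m / 0.75 = 0.0113, -0.0056 m / 0.75 = -0.0075, 0.01 rad / 4 = 0.0025.

Request:
shift_gripper:
  deltas:
    - {"xyz":[-0.004,-0.0027,0.0053],"rot":[0,0,0.0025]}
    - {"xyz":[-0.0075,-0.0061,0.0113],"rot":[0,0,0.0025]}
    - {"xyz":[-0.0075,-0.0061,0.0113],"rot":[0,0,0.0025]}
    - {"xyz":[-0.0075,-0.0061,0.0113],"rot":[0,0,0.0025]}

```text
t: 3.5
eef_pos: [0.5203, -0.2043, 0.0078]
ee_rot: [-0.0, 0.649, 0.761, -0.0]
force: [-0.5, 0.3, -0.7]
finger_gap: 0.0855
finger_force: 0.0
```

```bash
python3 go.py .5207 -.2035 .006 0.161
```

```text
shift [0.0007 0.0005 0.0018] rot [-0.0002  0.     -0.0017] t 3.5 F [-0.46  0.26 -0.73] q7 0.798199098966919
```

Request:
shift_gripper:
  deltas:
    - {}
    - {}
    - {}
    - {}
    - {}
    - {}
    - {}
    - {}
  jaw: 0.04
  grip_n: 45

```text
t: 4.3
eef_pos: [0.5208, -0.2039, 0.0082]
ee_rot: [0.0, 0.648, 0.761, 0.0]
force: [-1.1, 0.5, 5.0]
finger_gap: 0.0485
finger_force: 47.1
```

```bash
python3 go.py .5207 -.2035 .1 0.161
```

```text
shift [ 0.0004  0.     -0.0918] rot [ 0.0004 -0.     -0.0008] t 4.3 F [-1.06  0.5   4.99] q7 0.7982168330716394
```

To row units: -0.12 m / 0.75 = -0.16, -0.11 m / 0.75 = -0.1467.

Request:
shift_gripper:
  deltas:
    - {"xyz":[0,0,-0.0133]}
    - {"xyz":[0,0,-0.04]}
    - {"xyz":[0,0,-0.08]}
    - {"xyz":[0,0,-0.12]}
    - {"xyz":[0,0,-0.1467]}
    - {"xyz":[0,0,-0.16]}
    - {"xyz":[0,0,-0.16]}

```text
t: 5.0
eef_pos: [0.5212, -0.2041, 0.129]
ee_rot: [0.001, 0.648, 0.761, 0.0]
force: [-0.6, -0.3, -2.1]
finger_gap: 0.0486
finger_force: 47.2
```

Run:
```python
import numpy as np
O=np.array([.4955,.12]);X=np.array([np.cos(1.352),np.sin(1.352)]);
print(O-.03*X)
```

```bash
python3 go.py .489 .0907 .128 -0.219
```

```text
[0.48898836 0.09071522]
shift [0.2962 0.0152 0.0007] rot [0.0024 0.0007 0.3792] t 5.0 F [-0.58 -0.27 -2.14] q7 0.7370247104170575
```

To row units: 0.296 m / 0.75 = 0.3947, 0.28 m / 0.75 = 0.3733, 0.379 rad / 4 = 0.0948.

Request:
shift_gripper:
  deltas:
    - {"xyz":[0.04,0.0027,0],"rot":[0,0,0.0125]}
    - {"xyz":[0.0933,0.0053,0],"rot":[0,0,0.025]}
    - {"xyz":[0.1533,0.008,0],"rot":[0,0,0.04]}
    - {"xyz":[0.2133,0.0107,0],"rot":[0,0,0.055]}
    - {"xyz":[0.2733,0.0133,0],"rot":[0,0,0.07]}
    - {"xyz":[0.3333,0.0173,0],"rot":[0,0,0.085]}
    - {"xyz":[0.3733,0.02,0],"rot":[0,0,0.0948]}
    - {"xyz":[0.3947,0.02,0.0013],"rot":[0,0,0.0948]}

```text
t: 5.8
eef_pos: [0.4868, 0.0945, 0.1254]
ee_rot: [-0.001, 0.779, 0.628, -0.001]
force: [-0.2, -0.6, -2.3]
finger_gap: 0.049
finger_force: 47.2
```

Request:
shift_gripper:
  deltas:
    - {}
    - {}
    - {}

```text
t: 6.1
eef_pos: [0.4881, 0.0889, 0.1265]
ee_rot: [0.0, 0.781, 0.625, -0.001]
force: [0.9, -0.7, -1.4]
finger_gap: 0.0486
finger_force: 47.2
```

```bash
python3 go.py .489 .0907 .068 -0.219
```

Run:
```python
from h import *
b=camrig.snapshot("side")[:,:,::-1];a=camrig.snapshot("top")[:,:,::-1]
cv2.imwrite("pics/top2.png",a);cv2.imwrite("pics/side2.png",b)
A=cv2.resize(b[170:305,275:375],None,fx=4.4,fy=4.4,interpolation=cv2.INTER_CUBIC)
u,v=proj("top",[.49,.1,.1])[0].astype(int)
B=cv2.convertScaleAbs(cv2.resize(a[v-50:v+40,u-40:u+40],None,fx=4.4,fy=4.4),alpha=1.5)
o=np.zeros((594,792,3),np.uint8);o[:A.shape[0],:440]=A;o[:B.shape[0],440:440+B.shape[1]]=B
cv2.imwrite("pics/c4.png",o);print(u,v)
```

```text
shift [0.002  0.0005 0.0585] rot [-0.0003  0.0013 -0.0024] t 6.1 F [ 0.87 -0.69 -1.4 ] q7 -0.018013806005622017
268 223
```

View pics/c4.png

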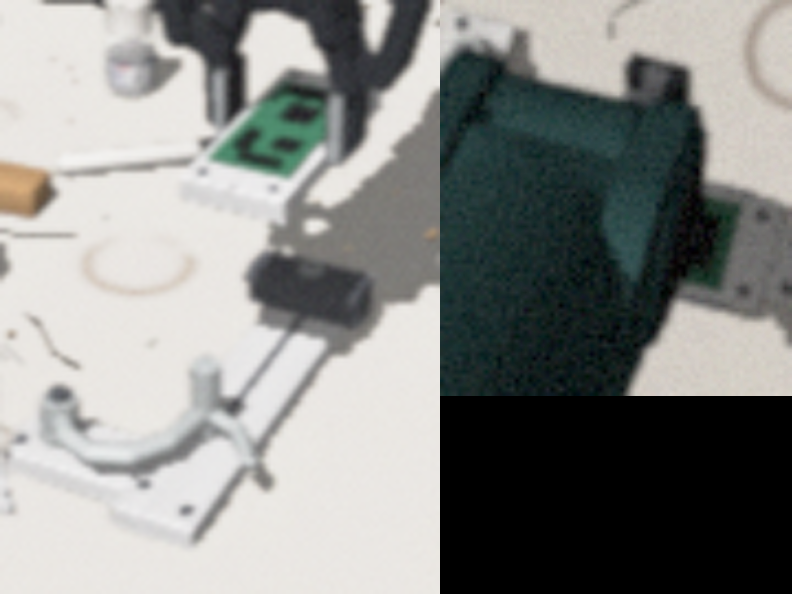

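The carrier is held level above the edge. Its near end has lower corners at about crop (186,197) and (276,220). I'll check that against the prediction.

Run:
```python
from h import *
p=arm.sense()["eef_pos"];X=np.array([np.cos(1.352),np.sin(1.352),0]);Y=np.array([-X[1],X[0],0]);Z=np.array([0,0,1])
b=p-Z*.0082
P=[b+s*X*.06+Y*y*.025+Z*z for s,y,z in((1,-1,0),(1,1,0),(1,-1,.012),(1,1,.012))]
print((proj("side",P)-[275,170]+.39)*4.4)
P=[b+X*-.042+Y*y*.018+Z*.017 for y in(-1,1)]+[b+X*-.052+Y*y*.017+Z*.012 for y in(-1,1)]
u,v=268,223
print((proj("top",P)-[u-40,v-50]+.39)*4.4+[440,0])
O=np.array([.4955,.12,0])
Q=[O+X*-.05+Y*y*.03+Z*.033 for y in(-1,1)]+[O+X*.049+Z*.052,O+X*.11+Y*.02+Z*.012,O+X*.11-Y*.02+Z*.012,O+X*-.1+Y*.01+Z*.012]
print("holder check side",(proj("side",Q)-[275,170]+.39)*4.4)
```

```text
[[177.55724302 198.36719016]
 [281.17441309 223.74544129]
 [177.18992215 174.88755032]
 [281.59300603 199.86878228]]
[[740.87814944 210.08740396]
 [720.69001164 289.42084465]
 [762.65980368 218.04522094]
 [743.74804111 292.62309511]]
holder check side [[240.35837618 270.47913442]
 [351.9911134  299.3264536 ]
 [208.25878955 360.39104481]
 [188.82641438 525.24515396]
 [106.3359259  498.60495422]
 [350.51637842 274.81143811]]
```

To row units: 0.078 m / 0.75 = 0.104, 0.002 m / 0.75 = 0.0027, -0.002 rad / 4 = -0.0005.

Request:
shift_gripper:
  deltas:
    - {"xyz":[0.0027,0.0007,0.0267],"rot":[0,0,-0.0005]}
    - {"xyz":[0.0027,0.0007,0.06],"rot":[0,0,-0.0005]}
    - {"xyz":[0.0027,0.0007,0.0867],"rot":[0,0,-0.0005]}
    - {"xyz":[0.0027,0.0007,0.1],"rot":[0,0,-0.0005]}
    - {"xyz":[0.0027,0.0007,0.104],"rot":[0,0,-0.0005]}
    - {"xyz":[0.0027,0.0007,0.104],"rot":[0,0,-0.0005]}
    - {"xyz":[0.0027,0.0007,0.104],"rot":[0,0,-0.0005]}

```text
t: 6.9
eef_pos: [0.4898, 0.0923, 0.0495]
ee_rot: [0.0, 0.78, 0.626, 0.001]
force: [-0.3, 0.7, -2.2]
finger_gap: 0.0488
finger_force: 47.2
```

Run:
```python
import numpy as np
O=np.array([.4955,.12]);X=np.array([np.cos(1.352),np.sin(1.352)]);
print(O+.016*X)
```

```bash
python3 go.py .49897 .13562 .0475 -0.219
```

```text
[0.49897288 0.13561855]
shift [ 0.0443 -0.0004  0.002 ] rot [ 0.0014 -0.0005  0.0015] t 6.9 F [-0.33  0.71 -2.18] q7 0.07197487349373231
```

To row units: 0.026 m / 0.75 = 0.0347, 0.023 m / 0.75 = 0.0307.

Request:
shift_gripper:
  deltas:
    - {"xyz":[0.0053,0,0]}
    - {"xyz":[0.0107,0,0.0013]}
    - {"xyz":[0.0147,0,0.0013]}
    - {"xyz":[0.0187,0,0.0013]}
    - {"xyz":[0.0227,0,0.0013]}
    - {"xyz":[0.0267,0,0.0013]}
    - {"xyz":[0.0307,0,0.0013]}
    - {"xyz":[0.0347,0,0.0013]}

```text
t: 7.7
eef_pos: [0.4899, 0.1151, 0.0473]
ee_rot: [-0.002, 0.78, 0.626, -0.004]
force: [-6.0, -7.4, 1.2]
finger_gap: 0.0487
finger_force: 47.5
```

```bash
python3 go.py .49897 .13562 .0475 -0.219
```

```text
shift [ 0.022   0.0044 -0.0004] rot [-0.008   0.005   0.0017] t 7.7 F [-6.01 -7.37  1.2 ] q7 0.03184447935106887
```

To row units: 0.022 m / 0.75 = 0.0293, 0.004 m / 0.75 = 0.0053.

Request:
shift_gripper:
  deltas:
    - {"xyz":[0.004,0.0027,0]}
    - {"xyz":[0.008,0.0053,0]}
    - {"xyz":[0.012,0.0053,0]}
    - {"xyz":[0.016,0.0053,0]}
    - {"xyz":[0.02,0.0053,0]}
    - {"xyz":[0.024,0.0053,0]}
    - {"xyz":[0.028,0.0053,0]}
    - {"xyz":[0.0293,0.0053,0]}

```text
t: 8.5
eef_pos: [0.4969, 0.1359, 0.0466]
ee_rot: [-0.002, 0.779, 0.627, -0.006]
force: [-7.5, -5.4, -1.4]
finger_gap: 0.049
finger_force: 47.3
```

```bash
python3 go.py .49897 .13562 .0475 -0.219
```

```text
shift [ 0.0002  0.0021 -0.001 ] rot [-0.0112  0.0061  0.0035] t 8.5 F [-7.53 -5.44 -1.39] q7 -0.002132230509329301
```

Run:
```python
from h import *
b=camrig.snapshot("side")[:,:,::-1];a=camrig.snapshot("top")[:,:,::-1]
A=cv2.resize(b[170:305,275:375],None,fx=4.4,fy=4.4,interpolation=cv2.INTER_CUBIC)
B=cv2.convertScaleAbs(cv2.resize(a[170:260,250:330],None,fx=4.4,fy=4.4,interpolation=cv2.INTER_CUBIC),alpha=1.5)
o=np.zeros((594,792,3),np.uint8);o[:A.shape[0],:440]=A;o[:B.shape[0],440:440+B.shape[1]]=B
cv2.imwrite("pics/c5.png",o)
p=arm.sense()["eef_pos"];X=np.array([np.cos(1.352),np.sin(1.352),0]);Y=np.array([-X[1],X[0],0]);Z=np.array([0,0,1])
b=p-Z*.0082
P=[b+s*X*.06+Y*y*.025+Z*z for s,y,z in((1,-1,0),(1,1,0),(1,-1,.012),(1,1,.012))]
print((proj("side",P)-[275,170]+.39)*4.4)
O=np.array([.4955,.12,0])
P=[b-X*.06+Y*y*.025+Z*.012 for y in(-1,1)]+[O+X*-.05+Y*y*.03+Z*.033 for y in(-1,1)]
print((proj("top",P)-[250,170]+.39)*4.4+[440,0])
```

```text
[[135.42616186 404.64450383]
 [237.80370893 435.12678972]
 [134.74468606 382.74801582]
 [237.88931283 412.9129335 ]]
[[594.88586418 202.30455364]
 [568.87117182 303.72320005]
 [612.48000179 192.45870346]
 [581.82743522 312.22094038]]
```

View pics/c5.png

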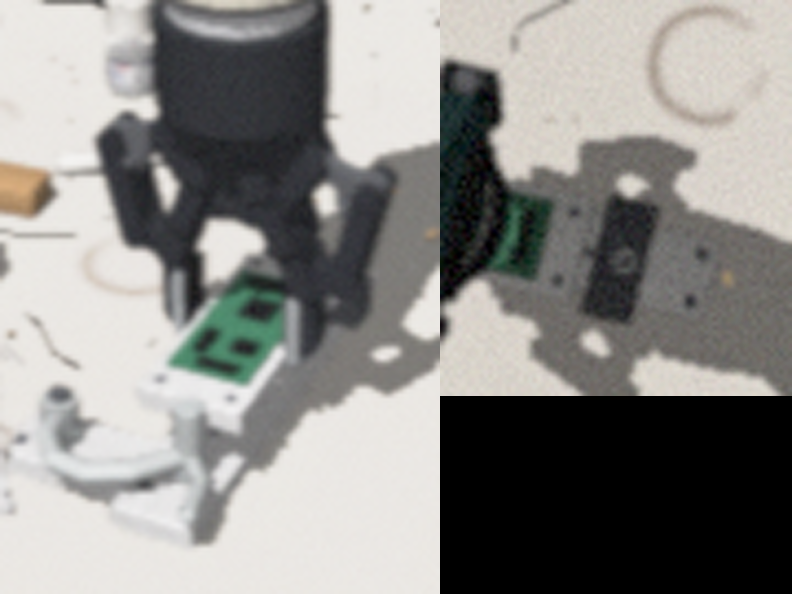

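The nose is drawn back by the carrier's end. In the top view the carrier's far end is at about x=592 and the lip is at about 610, so it is clear of the lip. I'll lower it now.

To row units: 0.022 m / 0.75 = 0.0293, 0.019 m / 0.75 = 0.0253.

Request:
shift_gripper:
  deltas:
    - {"xyz":[0,0,0.0053]}
    - {"xyz":[0,0,0.0107]}
    - {"xyz":[0,0,0.016]}
    - {"xyz":[0,0,0.0213]}
    - {"xyz":[0,0,0.0253]}
    - {"xyz":[0,0.0013,0.0293]}
    - {"xyz":[0,0.0013,0.0293]}

```text
t: 9.3
eef_pos: [0.5021, 0.1351, 0.0254]
ee_rot: [0.0, 0.78, 0.626, -0.003]
force: [-2.4, -6.7, 1.0]
finger_gap: 0.0487
finger_force: 47.6
```

```bash
python3 go.py .49897 .13562 .0205 -0.219
```

```text
shift [-0.0002 -0.0032  0.0049] rot [-0.0032  0.0043  0.0004] t 9.3 F [-2.41 -6.73  0.97] q7 0.017239755715744147
```

To row units: 0.005 m / 0.75 = 0.0067, -0.003 m / 0.75 = -0.004.

Request:
shift_gripper:
  deltas:
    - {"xyz":[0,-0.0013,0.0013]}
    - {"xyz":[0,-0.0027,0.0027]}
    - {"xyz":[0,-0.004,0.004]}
    - {"xyz":[0,-0.004,0.0053]}
    - {"xyz":[0,-0.004,0.006]}
    - {"xyz":[0,-0.004,0.0067]}

```text
t: 9.9
eef_pos: [0.5016, 0.1357, 0.0212]
ee_rot: [0.002, 0.781, 0.625, -0.001]
force: [-0.7, -6.5, 1.9]
finger_gap: 0.0484
finger_force: 47.7
```

```bash
python3 go.py .49897 .13562 .0202 -0.219
```

```text
shift [-0.0006 -0.0026  0.001 ] rot [ 0.0017  0.0032 -0.0012] t 9.9 F [-0.68 -6.54  1.89] q7 0.02048863452048892
```

To row units: -0.003 m / 0.75 = -0.004, -0.002 m / 0.75 = -0.0027.

Request:
shift_gripper:
  deltas:
    - {"xyz":[0,-0.0013,0.0013]}
    - {"xyz":[0,-0.0027,0.0027]}
    - {"xyz":[0,-0.004,0.004]}
    - {"xyz":[0,-0.004,0.004]}

```text
t: 10.3
eef_pos: [0.5015, 0.1358, 0.0202]
ee_rot: [0.003, 0.781, 0.625, 0.002]
force: [1.2, -7.7, 18.9]
finger_gap: 0.0488
finger_force: 49.4
```

```bash
python3 go.py .49897 .13562 .0202 -0.219
```

```text
shift [-0.0007 -0.0024  0.    ] rot [ 0.0069  0.0013 -0.0016] t 10.3 F [ 1.2  -7.7  18.94] q7 0.022961157413359606
```

To row units: -0.007 m / 0.75 = -0.0093, -0.003 m / 0.75 = -0.004.

Request:
shift_gripper:
  deltas:
    - {"xyz":[-0.0013,-0.0013,-0.0013]}
    - {"xyz":[-0.004,-0.0027,-0.0013]}
    - {"xyz":[-0.0067,-0.0027,-0.0013]}
    - {"xyz":[-0.0093,-0.0027,-0.0013]}
    - {"xyz":[-0.0093,-0.0027,-0.0013]}

```text
t: 10.8
eef_pos: [0.5001, 0.1322, 0.0204]
ee_rot: [0.003, 0.781, 0.625, 0.004]
force: [4.0, -2.7, 6.2]
finger_gap: 0.0485
finger_force: 48.1
```

```bash
python3 go.py .49897 .13562 .0202 -0.219
```

```text
shift [ 0.0031 -0.0019  0.0002] rot [ 0.01   -0.0016 -0.0022] t 10.8 F [ 3.99 -2.69  6.2 ] q7 0.031144136322368596
```

Request:
shift_gripper:
  deltas:
    - {"xyz":[-0.0013,0,0]}
    - {"xyz":[-0.0027,0,0]}
    - {"xyz":[-0.0027,0,0]}

```text
t: 11.1
eef_pos: [0.4998, 0.1307, 0.0204]
ee_rot: [0.003, 0.781, 0.625, 0.004]
force: [3.7, -1.9, 5.8]
finger_gap: 0.0488
finger_force: 48.1
```

```bash
python3 go.py .49897 .13562 .0202 -0.219
```

```text
shift [ 0.0046 -0.0019  0.0002] rot [ 0.0099 -0.002  -0.0018] t 11.1 F [ 3.73 -1.94  5.8 ] q7 0.03410613091155904
```

To row units: -0.003 m / 0.75 = -0.004, -0.002 m / 0.75 = -0.0027.

Request:
shift_gripper:
  deltas:
    - {"xyz":[-0.0013,0,0]}
    - {"xyz":[-0.0027,0,0]}
    - {"xyz":[-0.004,0,0]}
    - {"xyz":[-0.004,0,0]}

```text
t: 11.5
eef_pos: [0.4991, 0.128, 0.0204]
ee_rot: [0.003, 0.781, 0.625, 0.004]
force: [3.5, -1.1, 6.1]
finger_gap: 0.0488
finger_force: 48.1
```

```bash
python3 go.py .49897 .13562 .0202 -0.219
```

```text
shift [ 0.0074 -0.0018  0.0002] rot [ 0.0098 -0.0023 -0.0015] t 11.5 F [ 3.47 -1.12  6.05] q7 0.038649920837306784
```

Request:
shift_gripper:
  deltas:
    - {"xyz":[-0.0013,0,0]}
    - {"xyz":[-0.0027,0,0]}
    - {"xyz":[-0.004,0,0]}
    - {"xyz":[-0.004,0,0]}

```text
t: 11.9
eef_pos: [0.4985, 0.1259, 0.0204]
ee_rot: [0.003, 0.78, 0.625, 0.004]
force: [4.6, 0.8, 6.4]
finger_gap: 0.0484
finger_force: 48.1
```

```bash
python3 go.py .49897 .13562 .0202 -0.219
```

```text
shift [ 0.0096 -0.0017  0.0002] rot [ 0.0095 -0.0031 -0.0008] t 11.9 F [4.57 0.77 6.38] q7 0.043087585891306325
```

To row units: -0.003 m / 0.75 = -0.004, -0.002 m / 0.75 = -0.0027.

Request:
shift_gripper:
  deltas:
    - {"xyz":[-0.0013,0,0]}
    - {"xyz":[-0.0027,0,0]}
    - {"xyz":[-0.004,0,0]}
    - {"xyz":[-0.004,0,0]}

```text
t: 12.3
eef_pos: [0.4984, 0.1258, 0.0204]
ee_rot: [0.002, 0.78, 0.626, 0.005]
force: [3.7, 5.0, 5.0]
finger_gap: 0.0485
finger_force: 48.0
```

```bash
python3 go.py .49897 .13562 .0202 -0.219
```

```text
shift [ 0.0097 -0.0016  0.0002] rot [ 0.0093 -0.0061  0.0016] t 12.3 F [3.73 5.03 5.01] q7 0.04756241595171027
```

Request:
shift_gripper:
  deltas:
    - {"xyz":[-0.0013,0,0]}
    - {"xyz":[-0.0027,0,0]}
    - {"xyz":[-0.004,0,0]}
    - {"xyz":[-0.004,0,0]}

```text
t: 12.7
eef_pos: [0.4983, 0.1258, 0.0204]
ee_rot: [0.001, 0.779, 0.627, 0.006]
force: [5.6, 8.5, 3.8]
finger_gap: 0.0487
finger_force: 47.8
```

```bash
python3 go.py .49897 .13562 .0202 -0.219
```

```text
shift [ 0.0098 -0.0015  0.0003] rot [ 0.009  -0.0092  0.0038] t 12.7 F [5.61 8.51 3.78] q7 0.05185461298222088
```

To row units: 0.003 m / 0.75 = 0.004, 0.002 m / 0.75 = 0.0027.

Request:
shift_gripper:
  deltas:
    - {"xyz":[0.0013,0.0013,0]}
    - {"xyz":[0.004,0.0027,0]}
    - {"xyz":[0.004,0.0027,0]}

```text
t: 13.0
eef_pos: [0.4984, 0.1258, 0.0203]
ee_rot: [0.0, 0.779, 0.627, 0.004]
force: [1.5, 5.5, 7.7]
finger_gap: 0.0486
finger_force: 48.2
```

```bash
python3 go.py .49897 .13562 .0202 -0.219
```

```text
shift [ 0.0098 -0.0016  0.0002] rot [ 0.0054 -0.0058  0.0028] t 13.0 F [1.51 5.46 7.75] q7 0.04793496628242113
```

Request:
shift_gripper:
  deltas:
    - {}
    - {}
    - {}
    - {}
    - {}
    - {}
  jaw: 0.062
  grip_n: 20

```text
t: 13.6
eef_pos: [0.4944, 0.1217, 0.0187]
ee_rot: [-0.0, 0.78, 0.626, -0.0]
force: [0.1, 0.5, 0.5]
finger_gap: 0.0619
finger_force: 0.0
```

```bash
python3 go.py .49897 .13562 .0202 -0.219
```

```text
shift [ 0.0145  0.0014 -0.0015] rot [-0.0004  0.0004  0.0017] t 13.6 F [0.1  0.49 0.5 ] q7 0.04892729703755073
```

To row units: -0.2 m / 0.75 = -0.2667, -0.18 m / 0.75 = -0.24.

Request:
shift_gripper:
  deltas:
    - {"xyz":[0,-0.0013,-0.0067]}
    - {"xyz":[0,-0.0013,-0.02]}
    - {"xyz":[0,-0.0013,-0.04]}
    - {"xyz":[0,-0.0013,-0.08]}
    - {"xyz":[0,-0.0013,-0.1333]}
    - {"xyz":[0,-0.0013,-0.1867]}
    - {"xyz":[0,-0.0013,-0.24]}
    - {"xyz":[0,-0.0013,-0.2667]}

```text
t: 14.4
eef_pos: [0.4948, 0.1222, 0.2227]
ee_rot: [0.001, 0.78, 0.626, 0.003]
force: [0.0, 0.5, -0.4]
finger_gap: 0.0618
finger_force: 0.0
```

Request:
shift_gripper:
  deltas:
    - {"xyz":[-0.0533,0,0]}
    - {"xyz":[-0.1067,0,0]}
    - {"xyz":[-0.1733,0,0]}
    - {"xyz":[-0.24,0,0]}
    - {"xyz":[-0.3067,0,0]}
    - {"xyz":[-0.36,0,0]}
    - {"xyz":[-0.3867,0,0]}
    - {"xyz":[-0.3867,0,0]}

```text
t: 15.2
eef_pos: [0.4299, -0.1644, 0.2198]
ee_rot: [0.001, 0.782, 0.624, 0.0]
force: [0.6, 0.0, -1.1]
finger_gap: 0.0619
finger_force: 0.0
```

Run:
```python
from h import *
b=camrig.snapshot("side")[:,:,::-1];a=camrig.snapshot("top")[:,:,::-1]
A=cv2.resize(b[195:305,285:370],None,fx=4.4,fy=4.4,interpolation=cv2.INTER_CUBIC)
B=cv2.convertScaleAbs(cv2.resize(a[165:255,228:321],None,fx=4.4,fy=4.4,interpolation=cv2.INTER_CUBIC),alpha=1.5)
o=np.zeros((484,792,3),np.uint8);o[:A.shape[0],:A.shape[1]]=A;o[:B.shape[0],380:380+B.shape[1]]=B
cv2.imwrite("pics/c6.png",o)
hsv=cv2.cvtColor(np.ascontiguousarray(a),cv2.COLOR_BGR2HSV)
m=cv2.inRange(hsv,(45,60,20),(95,255,255));k=np.zeros_like(m);k[195:245,240:310]=1;m*=k
m=cv2.morphologyEx(m,cv2.MORPH_CLOSE,np.ones((7,7)))
p=onz("top",cv2.findNonZero(m)[:,0],.0285);r=cv2.minAreaRect((p*1000).astype(np.float32));print(r)
X=np.array([np.cos(1.352),np.sin(1.352)]);d=np.array(r[0])/1000-[.4955,.12];print("slide x,y in holder",d@X,d@[-X[1],X[0]])
```

```text
((498.9329833984375, 125.51792907714844), (80.25052642822266, 36.53288650512695), 78.4256362915039)
slide x,y in holder 0.006131523982119441 -0.0021534460687655543
```

View pics/c6.png

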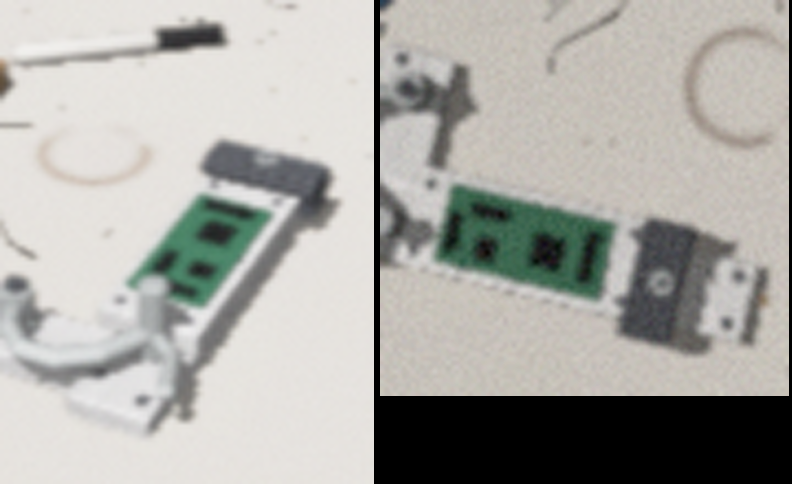

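The carrier lies flat, with its far end under the lip at about (628,270) and the nose bearing on its near end. It measures x = 6 mm, y = -2 mm and about 0.02 rad off the stage line. The robot is clear, so I'm handing in.

```bash
python3 -c "
from plant import arm, camrig, order
print(order.sign_off())"
```

```text
the job is handed in; nothing more can be done
None
```

I clipped the carrier into the holder and handed the job in at about 15 s. It lies flat on the stage, its far end against the fixed edge under the lip, with the drawn-back arm's nose bearing on its near end; no judging result was printed.

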